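# Touch-check three moulded foam pieces, driest first

## Task

Check the three freshly moulded foam pieces for dampness by touch: rest your fingertips lightly, for about a second each, on the middle of the recess floor of the small square dish first, then of the round dish, then of the wide cell of the two-cell insert, so that the finger goes from the driest piece to the dampest. The pieces are soft and light: only touch them, without pressing hard, pushing them along, tipping or lifting them, and leave everything else on the bench undisturbed.

Things in the scene. Friction and masses are not known exactly. Their poses are not given: they have to be found in the camera images.
- square_dish: The small square dish: a palest-cream moulded foam block 112 x 112 x 40 mm (about 80 to 150 g), loose on the bench, with a square recess 84 x 84 mm, 22 mm deep, open upwards. Origin: centre of the underside; z up, x and y along its sides.
- square_floor: The floor of the square dish's recess, part of the dish. Origin: middle of the floor's upper face, 18 mm above the bench and 22 mm below the rim. It gives softly under a fingertip (springy, 1.5 N per mm; after 6 mm it is packed solid).
- round_dish: The round dish: a light-tan, square-sided moulded foam block 130 x 130 x 50 mm (about 110 to 200 g), loose on the bench, with a round recess 90 mm across, 22 mm deep, open upwards. Origin: centre of the underside; z up.
- round_floor: The floor of the round recess, part of the round dish. Origin: middle of the floor's upper face, 28 mm above the bench and 22 mm below the rim. It gives softly under a fingertip (springy, 1.5 N per mm; after 6 mm it is packed solid).
- cell_insert: The two-cell insert: a brown, damp moulded foam block 170 (x) x 150 (y) x 46 mm (about 140 to 260 g), loose on the bench, with two rectangular cells 24 mm deep, open upwards, side by side along y: the wide cell 120 (x) x 76 (y) mm, its middle 23 mm to +y of the block's centre, and a narrow cell 120 x 34 mm, its middle 45 mm to -y. Origin: centre of the underside; z up.
- wide_floor: The floor of the insert's wide cell, part of the insert; axes as the insert's. Origin: middle of the wide cell's floor, 22 mm above the bench and 24 mm below the rim. It gives softly under a fingertip (springy, 1.5 N per mm; after 6 mm it is packed solid).
- reagent_bottle: Bystander: white plastic bottle with a blue cap, 66 mm across, 165 mm tall. Origin: centre of the underside.
- oil_can: Bystander: orange can with a paper label, 66 mm across, 115 mm tall. Origin: centre of the underside.
- cell_jar: Bystander: clear jar with a blue lid, 72 mm across, 95 mm tall. Origin: centre of the underside.
- petri_dish: Bystander: closed clear culture dish, 92 mm across, 21 mm tall. Origin: centre of the underside.
- caliper: Bystander: steel caliper with a grey slide, lying flat, 236 mm long, 16 mm tall. Origin: centre of the underside.
- foam_coupon: Bystander: plain cream foam block without a recess, 60 x 60 x 25 mm. Origin: centre of the underside.
- spatula: Bystander: spatula with a wooden handle lying flat, 280 mm long. Origin: about the middle of its length, underneath.
- foam_cone: Bystander: tan foam truncated cone, 150 mm across its foot, 120 mm tall. Origin: centre of the underside.
Mind the look-alikes: they are no part of the job. Leave any black look-alike of the round_dish alone. Leave any black look-alike of the square_dish alone.

How it is judged:
On the way, in this order (a step that is already met when the one before it is completed fails the run):
1. first the fingertips rest on the middle of the recess floor of the square dish (within 20 mm of its middle) for 0.3 s (contact force between the fingers and square_floor above 0.3 N and horizontal distance between the grasp point and square_floor below 0.02 m), for 0.3 s.
2. then the fingertips rest on the middle of the recess floor of the round dish (within 20 mm of its middle) for 0.3 s (contact force between the fingers and round_floor above 0.3 N and horizontal distance between the grasp point and round_floor below 0.02 m), for 0.3 s.
3. last the fingertips rest on the middle of the recess floor of the two-cell insert's wide cell (within 20 mm of its middle) for 0.3 s (contact force between the fingers and wide_floor above 0.3 N and horizontal distance between the grasp point and wide_floor below 0.02 m), for 0.3 s.
At the end, for the whole second after the job is handed in: The three foam pieces and all bystanders stand at rest and upright (within 0.05 rad), within 12 mm of where they were at the start (linear speed of each of square_dish, round_dish, cell_insert, reagent_bottle, oil_can, cell_jar, petri_dish, caliper, foam_coupon, spatula, foam_cone below 0.02 m/s and angle between each of square_dish, round_dish, cell_insert, reagent_bottle, oil_can, cell_jar, petri_dish, caliper, foam_coupon, spatula, foam_cone's own z axis and vertical below 0.05 rad and distance of each of square_dish, round_dish, cell_insert, reagent_bottle, oil_can, cell_jar, petri_dish, caliper, foam_coupon, spatula, foam_cone from where it was at the start of the episode below 0.012 m); the robot touches nothing.
It fails at once if a foam piece is pressed harder than 12 N (contact force between the fingers and square_dish above 12 N or contact force between the fingers and round_dish above 12 N or contact force between the fingers and cell_insert above 12 N).
It fails at once if a foam piece is lifted (8 mm) or tipped (0.15 rad) (height (world z) of any of square_dish, round_dish, cell_insert above 0.008 m or angle between any of square_dish, round_dish, cell_insert's own z axis and vertical above 0.15 rad).
It fails at once if a foam piece is pushed along by more than 15 mm (distance of any of square_dish, round_dish, cell_insert from where it was at the start of the episode above 0.015 m).
It fails at once if a bystander is moved by more than 15 mm or tipped over (distance of any of reagent_bottle, oil_can, cell_jar, petri_dish, caliper, foam_coupon, spatula, foam_cone from where it was at the start of the episode above 0.015 m or angle between any of reagent_bottle, oil_can, cell_jar, petri_dish, caliper, foam_coupon, spatula, foam_cone's own z axis and vertical above 0.3 rad).
It also fails if it takes over 64 s, if anything falls off the work surface, if the arm or the gripper's body presses on something with over 40 N, if the wrist force passes 120 N, or if a joint passes its speed limit or range.

## Robot

A 7-joint arm with a two-finger parallel gripper is mounted at the origin on the work surface. World frame = base frame: x ahead of the robot, y to its left, z up, the work surface at z = 0. Lengths are in m, angles in rad, forces in N, time in s.
With the tool pointing down it reaches from about 0.425 to 0.825 m from the base axis. Payload 3.6 kg.
Tool frame: the origin (TCP) lies at the very end of the fingers, on their centre line; the grasp point (between the pads) lies 19 mm behind it; z points along the fingers, y is the line along which they close (so a half turn about z gives the same grasp; the last joint's range is limited). The gripper opens to 85 mm and grips with 20 to 120 N. Pads are 22 mm wide; open, the fingers measure 114 mm over their backs; the gripper's body (76 mm by 85 mm) begins 54 mm behind the grasp point. The pads swing forward as they close: fully open they stand 13 mm farther back than shut.
Start: joints at [1.173, 0.615, -0.013, 1.423, 0.008, 1.103, -0.04], TCP at [0.236, -0.606, 0.231] pointing down, gripper open.
Joint ranges: [-3.12, 3.12], [-0.3, 2.06], [-1.34, 1.32], [0.26, 2.42], [-1.36, 4.5], [0.01, 1.98], [-2.84, 2.84]. Speed limits (rad/s): [2.79, 2.79, 3.14, 3.14, 3.14, 3.14, 3.14].

## Interface

Orientations are given as a unit quaternion [x, y, z, w].
In Python, from cell import state, snapshot, hand_in gives the robot as it stands. The module is installed in compiled form; this text tells all that it offers.
- The arm moves only by the shell command python3 -m creep 'ROWS'. ROWS is JSON, a list of rows, each an object with "fingers": the opening, from -1 (shut) to 1 (fully open); "offset": the shift along the world's x, y, z as a fraction of full scale, a list of three; "rotation": the turn, a rotation vector about the world's x, y, z as a fraction of full scale, a list of three. A call has 1 to 5 rows; each row is the pose to reach, as a shift and turn from the pose commanded when the call began; what a row does not reach only later rows make up. Full scale, the value 1, is 8 cm for a shift and 45 degrees for a turn. A row lasts 1/8 s, in which the tool goes at most 62.5 mm and 10.7 degrees, less where a joint would pass 70% of its speed; a pose out of reach is approached as far as the arm can. A call with a number of a shift or a turn outside -1 to 1 is refused whole. A call with a gripper value outside its range is refused whole. The fingers move at their own pace and stop on an object; the grip force is fixed at half the most. Time passes only in rows, so rows that repeat a pose let the fingers close. It gives the time, the measured TCP pose, the force, the opening and the grip force at its end, in the units of the state.
- state(): the state, without advancing time (a new reading comes with each control period).
- snapshot(name): name is "scene" or "top"; returns a dict with "color" (400x640x3 uint8, blue, green, red), "z_map" (400x640 float32, m along the optical axis (not along the pixel's ray), 0 where there is no reading), "fx", "fy", "cx", "cy" (pixels), "rvec" (rotation vector, rad) and "tvec" (3), from world to camera coordinates, as OpenCV has them. Camera axes: x right, y down, z forward; pixel columns grow to the right and rows downward; lengths in m; the calibration is good to about 2 mm. A picture is of the moment at which its call begins.
- hand_in(): hands the job in; it is judged then, once.
The state is a dict: "clock": time; "joint_pos": joint angles; "joint_vel": joint speeds; "joint_efforts": joint torques, N m; "position": TCP position; "tcp_rot": TCP orientation; "contact_force": force on the tool from outside, world axes, zero at the start; "wrist_torque": the same for the moment, N m; "gripper_width": opening from 0.0 (shut) to 1.0 (fully open); "finger_force": force on a finger pad.
Only numpy, scipy, OpenCV 4.12 (cv2) and the standard library are available. Lean on these libraries where they do the work, as an engineer would, in place of code of your own. Each camera call takes 0.05 s, during which the arm holds its last target. There are 200 camera calls.

## Working session

There is one attempt and no reset: what is moved stays moved. The work goes in short steps, Python scripts to look and compute and a shell command to move; the robot and the scene stay as the last step left them, time stands still between calls to the robot, and variables do not carry over. Pictures are saved under pics/ and viewed, at most 10 in all, crops included, and the job is handed in when it is done.

```bash
mkdir -p pics; cat > h.py <<'E'
import numpy as np,cv2,pickle
from cell import state,snapshot
def grab():
    d={n:snapshot(n) for n in("top","scene")}
    pickle.dump(d,open("snap.pkl","wb"));return d
def load(): return pickle.load(open("snap.pkl","rb"))
def world(s):
    """per-pixel world points from z_map"""
    R=cv2.Rodrigues(np.array(s["rvec"],float))[0];t=np.array(s["tvec"],float).ravel()
    v,u=np.mgrid[0:400,0:640];z=s["z_map"]
    P=np.stack([(u-s["cx"])/s["fx"]*z,(v-s["cy"])/s["fy"]*z,z],-1)
    return (P-t)@R
def ray(s,u,v,h):
    """pixel -> world point on plane z=h"""
    R=cv2.Rodrigues(np.array(s["rvec"],float))[0];t=np.array(s["tvec"],float).ravel()
    d=R.T@np.array([(u-s["cx"])/s["fx"],(v-s["cy"])/s["fy"],1]);c=-R.T@t
    return c+d*(h-c[2])/d[2]
E
python3 - <<'E'
from h import *
d=grab()
for n in d:
    cv2.imwrite(f"pics/{n}0.png",d[n]["color"]); R=cv2.Rodrigues(np.array(d[n]["rvec"],float))[0]
    print(n,(-R.T@np.array(d[n]["tvec"]).ravel()).round(3),R[2].round(2),(d[n]["z_map"]>0).mean())
s=state();print({k:np.round(v,3) for k,v in s.items()})
E
```

```text
top [0.336 0.011 1.147] [ 0.16  0.01 -0.99] 0.99590234375
scene [1.247 0.361 1.141] [-0.55 -0.25 -0.8 ] 0.9961171875
{'clock': np.float64(0.1), 'joint_pos': array([ 1.174,  0.616, -0.013,  1.425,  0.008,  1.103, -0.04 ]), 'joint_vel': array([-0.   , -0.002,  0.   , -0.005,  0.   , -0.002,  0.001]), 'joint_efforts': array([ 1.0000e-03, -4.7038e+01,  2.6000e-01, -1.7157e+01,  1.0000e-02,
        6.0000e-03, -0.0000e+00]), 'position': array([ 0.235, -0.605,  0.23 ]), 'tcp_rot': array([ 0.983,  0.184, -0.   , -0.001]), 'contact_force': array([ 0.145,  0.033, -0.116]), 'wrist_torque': array([-0.026, -0.022,  0.02 ]), 'finger_force': np.float64(0.0), 'gripper_width': np.float64(1.005)}
```

View pics/top0.png

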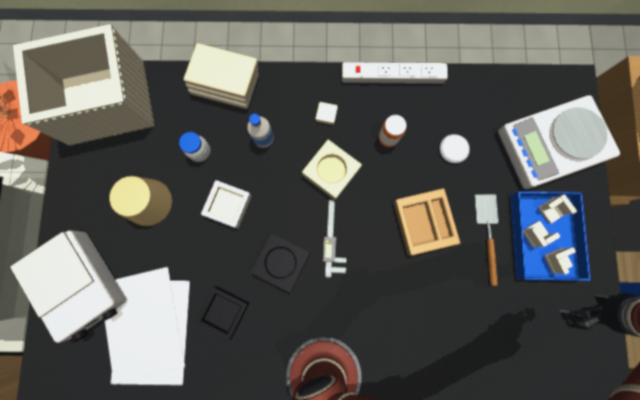

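View pics/scene0.png

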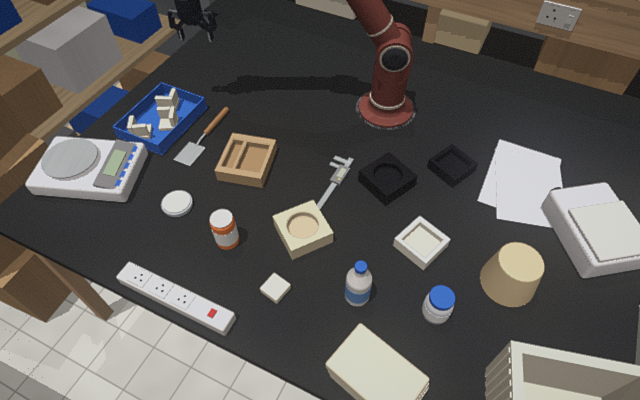

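The top picture shows a white square dish at (226,204), with its black look-alike at (225,311). The light-tan round dish is at (332,169), with its black look-alike at (280,262). The brown two-cell insert is at (428,222), and its wide cell is on the left (+y). The pale ones fit the colours described. The scene view shows the same pieces at (421,242), (303,229) and (246,160). Next I measure and take one confirming crop.

```bash
cat > m.py <<'E'
from h import *
def measure(d,seeds,tops):
    out={}
    for n,s in d.items():
        W=world(s); hsv=cv2.cvtColor(s["color"],cv2.COLOR_BGR2HSV)
        for (name,px),H in zip(seeds[n].items(),tops):
            u,v=px; m=(hsv[...,2]>70).astype(np.uint8)
            m[np.hypot(*(W[...,:2]-ray(s,u,v,H/2)[:2]).transpose(2,0,1))>0.15]=0
            lab=cv2.connectedComponents(m)[1]; L=lab==lab[v,u]
            z=W[...,2]; zr=z[L]; floor=np.median(z[v-2:v+3,u-2:u+3]); rimz=np.percentile(zr,92)
            rim=L&(z>rimz-.007)
            cs=max(cv2.findContours(rim.astype(np.uint8),0,2)[0],key=cv2.contourArea)
            q=np.array([ray(s,*p[0],rimz)[:2] for p in cs])
            c,wh,a=cv2.minAreaRect((q*1000).astype(np.float32))
            print(n,name,"rect c",np.round(c,1),"size",np.round(wh,1),"ang",round(a,1),"rim z",round(rimz,4),"seed z",round(floor,4))
E
python3 - <<'E'
from m import *
d=load()
seeds={"top":{"sq":(227,203),"rd":(332,169),"in":(418,222)},"scene":{"sq":(421,242),"rd":(303,229),"in":(258,160)}}
measure(d,seeds,[.04,.05,.046])
c=cv2.resize(d["top"]["color"][130:350,180:480],None,fx=2.6,fy=2.6,interpolation=cv2.INTER_CUBIC); cv2.imwrite("pics/crop.png",c)
E
```

```text
top sq rect c [505.1 307.6] size [113.8 111.5] ang 70.1 rim z 0.0419 seed z 0.0188
top rd rect c [617.  -15.6] size [130.2 130.9] ang 52.9 rim z 0.0521 seed z 0.0277
top in rect c [ 458.1 -304.9] size [169.7 151. ] ang 14.1 rim z 0.0473 seed z 0.0214
scene sq rect c [506.9 309.4] size [112.6 116.6] ang 70.0 rim z 0.0414 seed z 0.0187
scene rd rect c [619.3 -13. ] size [134.6 132. ] ang 52.9 rim z 0.0514 seed z 0.027
scene in rect c [ 459.9 -302.1] size [175.9 153.7] ang 13.6 rim z 0.0469 seed z 0.0215
```

View pics/crop.png

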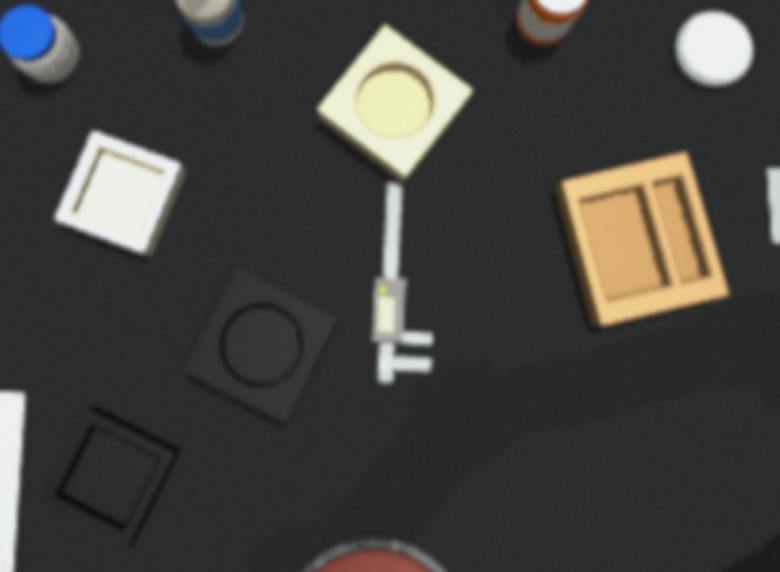

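The crop confirms it: the pale square dish is at about (118,192), the light-tan round dish at (395,102) and the brown insert at (645,240) with its wide cell on the left. The black look-alikes at (120,470) and (262,345) stay untouched.

Targets: square (0.506, 0.308), round (0.618, -0.014), wide cell (0.454, -0.281).

I travel at a TCP height of 0.23 with the fingers shut.

```bash

python3 -m creep '[{"fingers":-1,"offset":[0.35,0.45,0],"rotation":[0,0,0]},{"fingers":-1,"offset":[0.7,0.95,0],"rotation":[0,0,0]},{"fingers":-1,"offset":[0.7,0.95,0],"rotation":[0,0,0]}]'
python3 -m creep '[{"fingers":-1,"offset":[0.35,0.45,0],"rotation":[0,0,0]},{"fingers":-1,"offset":[0.7,0.95,0],"rotation":[0,0,0]},{"fingers":-1,"offset":[0.7,0.95,0],"rotation":[0,0,0]}]'
python3 -m creep '[{"fingers":-1,"offset":[0.35,0.45,0],"rotation":[0,0,0]},{"fingers":-1,"offset":[0.7,0.95,0],"rotation":[0,0,0]},{"fingers":-1,"offset":[0.7,0.95,0],"rotation":[0,0,0]}]'
python3 -m creep '[{"fingers":-1,"offset":[0.35,0.45,0],"rotation":[0,0,0]},{"fingers":-1,"offset":[0.7,0.95,0],"rotation":[0,0,0]},{"fingers":-1,"offset":[0.7,0.95,0],"rotation":[0,0,0]}]'
```

```text
clock: 0.48
position: [0.2961, -0.5252, 0.231]
tcp_rot: [0.982, 0.189, 0.002, -0.002]
contact_force: [-0.2, 0.3, -1.0]
gripper_width: 0.372
finger_force: 0.0
clock: 0.85
position: [0.351, -0.4499, 0.2311]
tcp_rot: [0.982, 0.188, 0.001, -0.001]
contact_force: [0.1, -0.8, 0.6]
gripper_width: -0.001
finger_force: 0.0
clock: 1.23
position: [0.4062, -0.3745, 0.2311]
tcp_rot: [0.982, 0.188, 0.001, -0.001]
contact_force: [0.2, -0.6, 0.0]
gripper_width: 0.002
finger_force: 0.0
clock: 1.6
position: [0.4618, -0.299, 0.2311]
tcp_rot: [0.982, 0.188, 0.001, -0.001]
contact_force: [-0.4, -1.1, 0.1]
gripper_width: -0.001
finger_force: 0.0
```

```bash

python3 -m creep '[{"fingers":-1,"offset":[0.03,0.5,0],"rotation":[0,0,0]},{"fingers":-1,"offset":[0.07,0.95,0],"rotation":[0,0,0]},{"fingers":-1,"offset":[0.07,0.95,0],"rotation":[0,0,0]}]' | grep posi
python3 -m creep '[{"fingers":-1,"offset":[0.03,0.5,0],"rotation":[0,0,0]},{"fingers":-1,"offset":[0.07,0.95,0],"rotation":[0,0,0]},{"fingers":-1,"offset":[0.07,0.95,0],"rotation":[0,0,0]}]' | grep posi
python3 -m creep '[{"fingers":-1,"offset":[0.03,0.5,0],"rotation":[0,0,0]},{"fingers":-1,"offset":[0.07,0.95,0],"rotation":[0,0,0]},{"fingers":-1,"offset":[0.07,0.95,0],"rotation":[0,0,0]}]' | grep posi
python3 -m creep '[{"fingers":-1,"offset":[0.03,0.5,0],"rotation":[0,0,0]},{"fingers":-1,"offset":[0.07,0.95,0],"rotation":[0,0,0]},{"fingers":-1,"offset":[0.07,0.95,0],"rotation":[0,0,0]}]' | grep posi
python3 -m creep '[{"fingers":-1,"offset":[0.03,0.5,0],"rotation":[0,0,0]},{"fingers":-1,"offset":[0.07,0.95,0],"rotation":[0,0,0]},{"fingers":-1,"offset":[0.07,0.95,0],"rotation":[0,0,0]}]' | grep posi
python3 -m creep '[{"fingers":-1,"offset":[0.03,0.5,0],"rotation":[0,0,0]},{"fingers":-1,"offset":[0.07,0.95,0],"rotation":[0,0,0]},{"fingers":-1,"offset":[0.07,0.95,0],"rotation":[0,0,0]}]' | grep posi
python3 -m creep '[{"fingers":-1,"offset":[0.03,0.5,0],"rotation":[0,0,0]},{"fingers":-1,"offset":[0.07,0.95,0],"rotation":[0,0,0]},{"fingers":-1,"offset":[0.07,0.95,0],"rotation":[0,0,0]}]' | grep posi
python3 -m creep '[{"fingers":-1,"offset":[0.03,0.5,0],"rotation":[0,0,0]},{"fingers":-1,"offset":[0.07,0.95,0],"rotation":[0,0,0]},{"fingers":-1,"offset":[0.07,0.95,0],"rotation":[0,0,0]},{"fingers":-1,"offset":[0.07,0.95,0],"rotation":[0,0,0]}]'
```

```text
position: [0.4649, -0.2249, 0.2313]
position: [0.4708, -0.1495, 0.2313]
position: [0.4768, -0.0738, 0.2313]
position: [0.4826, 0.002, 0.2313]
position: [0.4885, 0.078, 0.2312]
position: [0.4941, 0.154, 0.2311]
position: [0.4997, 0.2299, 0.231]
clock: 4.72
position: [0.5058, 0.3022, 0.2309]
tcp_rot: [0.983, 0.182, -0.0, 0.002]
contact_force: [0.6, -0.4, 0.5]
gripper_width: 0.005
finger_force: 0.0
```

```bash

python3 -m creep '[{"fingers":-1,"offset":[0,0.06,-0.5],"rotation":[0,0,0]},{"fingers":-1,"offset":[0,0.06,-1],"rotation":[0,0,0]},{"fingers":-1,"offset":[0,0.06,-1],"rotation":[0,0,0]}]' | grep posi
python3 -m creep '[{"fingers":-1,"offset":[0,0,-0.4],"rotation":[0,0,0]},{"fingers":-1,"offset":[0,0,-0.8],"rotation":[0,0,0]},{"fingers":-1,"offset":[0,0,-1],"rotation":[0,0,0]},{"fingers":-1,"offset":[0,0,-1],"rotation":[0,0,0]}]' | grep posi
python3 -m creep '[{"fingers":-1,"offset":[0,0,-0.2],"rotation":[0,0,0]},{"fingers":-1,"offset":[0,0,-0.4],"rotation":[0,0,0]},{"fingers":-1,"offset":[0,0,-0.5],"rotation":[0,0,0]},{"fingers":-1,"offset":[0,0,-0.5],"rotation":[0,0,0]},{"fingers":-1,"offset":[0,0,-0.5],"rotation":[0,0,0]}]'
```

```text
position: [0.5034, 0.3064, 0.1486]
position: [0.5049, 0.3102, 0.0716]
clock: 6.22
position: [0.5046, 0.3113, 0.0315]
tcp_rot: [0.983, 0.184, 0.0, -0.0]
contact_force: [-0.4, -0.2, -0.2]
gripper_width: -0.002
finger_force: 0.0
```

```bash

python3 -m creep '[{"fingers":-1,"offset":[0.01,-0.02,-0.05],"rotation":[0,0,0]},{"fingers":-1,"offset":[0.01,-0.02,-0.1],"rotation":[0,0,0]},{"fingers":-1,"offset":[0.01,-0.02,-0.14],"rotation":[0,0,0]},{"fingers":-1,"offset":[0.01,-0.02,-0.14],"rotation":[0,0,0]},{"fingers":-1,"offset":[0.01,-0.02,-0.14],"rotation":[0,0,0]}]' | egrep 'posi|contact'
python3 -m creep '[{"fingers":-1,"offset":[0,0,-0.02],"rotation":[0,0,0]},{"fingers":-1,"offset":[0,0,-0.02],"rotation":[0,0,0]},{"fingers":-1,"offset":[0,0,-0.02],"rotation":[0,0,0]}]'| egrep 'posi|contact'
```

```text
position: [0.5051, 0.3095, 0.0201]
contact_force: [-0.9, 0.4, 0.1]
position: [0.5052, 0.3094, 0.0185]
contact_force: [0.5, -0.2, 0.7]
```

```bash

python3 -m creep '[{"fingers":-1,"offset":[0,0,-0.02],"rotation":[0,0,0]},{"fingers":-1,"offset":[0,0,-0.02],"rotation":[0,0,0]},{"fingers":-1,"offset":[0,0,-0.02],"rotation":[0,0,0]}]'| egrep 'posi|contact'
python3 -m creep '[{"fingers":-1,"offset":[0,0,-0.01],"rotation":[0,0,0]},{"fingers":-1,"offset":[0,0,-0.01],"rotation":[0,0,0]},{"fingers":-1,"offset":[0,0,-0.01],"rotation":[0,0,0]}]'| egrep 'posi|contact'
```

```text
position: [0.5053, 0.3095, 0.0171]
contact_force: [-0.4, 0.6, 1.2]
position: [0.5053, 0.3095, 0.0163]
contact_force: [-0.6, -0.3, 2.9]
```

```bash

python3 -m creep '[{"fingers":-1,"offset":[0,0,-0.01],"rotation":[0,0,0]},{"fingers":-1,"offset":[0,0,-0.01],"rotation":[0,0,0]},{"fingers":-1,"offset":[0,0,-0.01],"rotation":[0,0,0]},{"fingers":-1,"offset":[0,0,-0.01],"rotation":[0,0,0]},{"fingers":-1,"offset":[0,0,-0.01],"rotation":[0,0,0]}]'| egrep 'posi|contact'
python3 -m creep '[{"fingers":-1,"offset":[0,0,0],"rotation":[0,0,0]},{"fingers":-1,"offset":[0,0,0],"rotation":[0,0,0]},{"fingers":-1,"offset":[0,0,0],"rotation":[0,0,0]}]'| egrep 'posi|contact'
```

```text
position: [0.5053, 0.3095, 0.0154]
contact_force: [-0.7, 0.2, 4.0]
position: [0.5053, 0.3095, 0.0154]
contact_force: [0.6, -0.2, 3.7]
```

Steady 3.8 N on the square dish's floor for over a second. Next I lift and go to the round dish.

```bash

python3 -m creep '[{"fingers":-1,"offset":[0,0,0.1],"rotation":[0,0,0]},{"fingers":-1,"offset":[0,0,0.3],"rotation":[0,0,0]},{"fingers":-1,"offset":[0,0,0.6],"rotation":[0,0,0]},{"fingers":-1,"offset":[0,0,1],"rotation":[0,0,0]},{"fingers":-1,"offset":[0,0,1],"rotation":[0,0,0]}]' | grep posi
python3 -m creep '[{"fingers":-1,"offset":[0,0,0.6],"rotation":[0,0,0]},{"fingers":-1,"offset":[0,0,1],"rotation":[0,0,0]},{"fingers":-1,"offset":[0,0,1],"rotation":[0,0,0]}]' | grep posi
python3 -m creep '[{"fingers":-1,"offset":[0,0,0.3],"rotation":[0,0,0]},{"fingers":-1,"offset":[0,0,0.3],"rotation":[0,0,0]}]' | grep posi
python3 -m creep '[{"fingers":-1,"offset":[0.17,-0.5,0],"rotation":[0,0,0]},{"fingers":-1,"offset":[0.35,-1,0],"rotation":[0,0,0]},{"fingers":-1,"offset":[0.35,-1,0],"rotation":[0,0,0]}]' | grep posi
python3 -m creep '[{"fingers":-1,"offset":[0.17,-0.5,0],"rotation":[0,0,0]},{"fingers":-1,"offset":[0.35,-1,0],"rotation":[0,0,0]},{"fingers":-1,"offset":[0.35,-1,0],"rotation":[0,0,0]}]' | grep posi
python3 -m creep '[{"fingers":-1,"offset":[0.17,-0.5,0],"rotation":[0,0,0]},{"fingers":-1,"offset":[0.35,-1,0],"rotation":[0,0,0]},{"fingers":-1,"offset":[0.35,-1,0],"rotation":[0,0,0]}]' | grep posi
python3 -m creep '[{"fingers":-1,"offset":[0.17,-0.5,0],"rotation":[0,0,0]},{"fingers":-1,"offset":[0.35,-1,0],"rotation":[0,0,0]},{"fingers":-1,"offset":[0.35,-1,0],"rotation":[0,0,0]},{"fingers":-1,"offset":[0.35,-1,0],"rotation":[0,0,0]},{"fingers":-1,"offset":[0.35,-1,0],"rotation":[0,0,0]}]'
python3 - <<'E'
from m import *
d=grab()
measure({"scene":d["scene"]},{"scene":{"sq":(421,242)}},[.04])
E
```

```text
position: [0.5066, 0.3104, 0.0986]
position: [0.5061, 0.31, 0.1776]
position: [0.5052, 0.3095, 0.1994]
position: [0.5341, 0.2234, 0.1971]
position: [0.5616, 0.1448, 0.1975]
position: [0.5894, 0.0658, 0.1978]
clock: 11.98
position: [0.6166, -0.0073, 0.199]
tcp_rot: [0.982, 0.186, -0.0, -0.001]
contact_force: [-0.2, 0.4, 0.6]
gripper_width: -0.002
finger_force: 0.0
scene sq rect c [506.8 309.1] size [112.4 117.4] ang 70.4 rim z 0.0413 seed z 0.0187
```

```bash

python3 -m creep '[{"fingers":-1,"offset":[0.01,-0.09,-0.5],"rotation":[0,0,0]},{"fingers":-1,"offset":[0.01,-0.09,-1],"rotation":[0,0,0]},{"fingers":-1,"offset":[0.01,-0.09,-1],"rotation":[0,0,0]},{"fingers":-1,"offset":[0.01,-0.09,-1],"rotation":[0,0,0]}]' | grep posi
python3 -m creep '[{"fingers":-1,"offset":[0,0,-0.3],"rotation":[0,0,0]},{"fingers":-1,"offset":[0,0,-0.6],"rotation":[0,0,0]},{"fingers":-1,"offset":[0,0,-0.8],"rotation":[0,0,0]},{"fingers":-1,"offset":[0,0,-0.95],"rotation":[0,0,0]},{"fingers":-1,"offset":[0,0,-0.95],"rotation":[0,0,0]}]' | egrep 'posi|contact'
python3 -m creep '[{"fingers":-1,"offset":[0,0,-0.05],"rotation":[0,0,0]},{"fingers":-1,"offset":[0,0,-0.1],"rotation":[0,0,0]},{"fingers":-1,"offset":[0,0,-0.14],"rotation":[0,0,0]},{"fingers":-1,"offset":[0,0,-0.14],"rotation":[0,0,0]},{"fingers":-1,"offset":[0,0,-0.14],"rotation":[0,0,0]}]' | egrep 'posi|contact'
```

```text
position: [0.6191, -0.017, 0.1208]
position: [0.6179, -0.0177, 0.0431]
contact_force: [-0.2, 0.7, 1.3]
position: [0.618, -0.0178, 0.0322]
contact_force: [-0.3, -0.6, -0.7]
```

```bash

python3 -m creep '[{"fingers":-1,"offset":[0,0.04,-0.02],"rotation":[0,0,0]},{"fingers":-1,"offset":[0,0.04,-0.05],"rotation":[0,0,0]},{"fingers":-1,"offset":[0,0.04,-0.05],"rotation":[0,0,0]}]'| egrep 'posi|contact'
python3 -m creep '[{"fingers":-1,"offset":[0,0,-0.02],"rotation":[0,0,0]},{"fingers":-1,"offset":[0,0,-0.02],"rotation":[0,0,0]},{"fingers":-1,"offset":[0,0,-0.02],"rotation":[0,0,0]}]'| egrep 'posi|contact'
python3 -m creep '[{"fingers":-1,"offset":[0,0,-0.01],"rotation":[0,0,0]},{"fingers":-1,"offset":[0,0,-0.01],"rotation":[0,0,0]},{"fingers":-1,"offset":[0,0,-0.01],"rotation":[0,0,0]}]'| egrep 'posi|contact'
```

```text
position: [0.6179, -0.0144, 0.0279]
contact_force: [0.1, -0.1, -0.3]
position: [0.618, -0.0144, 0.0267]
contact_force: [-1.0, 0.2, 2.5]
position: [0.618, -0.0144, 0.0259]
contact_force: [-0.8, 0.8, 3.7]
```

```bash

python3 -m creep '[{"fingers":-1,"offset":[0,0,0],"rotation":[0,0,0]},{"fingers":-1,"offset":[0,0,0],"rotation":[0,0,0]},{"fingers":-1,"offset":[0,0,0],"rotation":[0,0,0]},{"fingers":-1,"offset":[0,0,0],"rotation":[0,0,0]},{"fingers":-1,"offset":[0,0,0],"rotation":[0,0,0]}]'| egrep 'posi|contact'
python3 -m creep '[{"fingers":-1,"offset":[0,0,0],"rotation":[0,0,0]},{"fingers":-1,"offset":[0,0,0],"rotation":[0,0,0]},{"fingers":-1,"offset":[0,0,0],"rotation":[0,0,0]}]'| egrep 'posi|contact'
python3 -m creep '[{"fingers":-1,"offset":[0,0,0.1],"rotation":[0,0,0]},{"fingers":-1,"offset":[0,0,0.3],"rotation":[0,0,0]},{"fingers":-1,"offset":[0,0,0.6],"rotation":[0,0,0]},{"fingers":-1,"offset":[0,0,1],"rotation":[0,0,0]},{"fingers":-1,"offset":[0,0,1],"rotation":[0,0,0]}]' | grep posi
python3 -m creep '[{"fingers":-1,"offset":[0,0,0.6],"rotation":[0,0,0]},{"fingers":-1,"offset":[0,0,1],"rotation":[0,0,0]},{"fingers":-1,"offset":[0,0,1],"rotation":[0,0,0]}]' | grep posi
python3 -m creep '[{"fingers":-1,"offset":[-0.25,-0.4,0],"rotation":[0,0,0]},{"fingers":-1,"offset":[-0.51,-0.83,0],"rotation":[0,0,0]},{"fingers":-1,"offset":[-0.51,-0.83,0],"rotation":[0,0,0]}]' | grep posi
python3 -m creep '[{"fingers":-1,"offset":[-0.25,-0.4,0],"rotation":[0,0,0]},{"fingers":-1,"offset":[-0.51,-0.83,0],"rotation":[0,0,0]},{"fingers":-1,"offset":[-0.51,-0.83,0],"rotation":[0,0,0]}]' | grep posi
python3 -m creep '[{"fingers":-1,"offset":[-0.25,-0.4,0],"rotation":[0,0,0]},{"fingers":-1,"offset":[-0.51,-0.83,0],"rotation":[0,0,0]},{"fingers":-1,"offset":[-0.51,-0.83,0],"rotation":[0,0,0]}]' | grep posi
python3 -m creep '[{"fingers":-1,"offset":[-0.25,-0.4,0],"rotation":[0,0,0]},{"fingers":-1,"offset":[-0.51,-0.83,0],"rotation":[0,0,0]},{"fingers":-1,"offset":[-0.51,-0.83,0],"rotation":[0,0,0]},{"fingers":-1,"offset":[-0.51,-0.83,0],"rotation":[0,0,0]},{"fingers":-1,"offset":[-0.51,-0.83,0],"rotation":[0,0,0]}]'
python3 - <<'E'
from m import *
d=grab()
measure({"top":d["top"]},{"top":{"rd":(332,169)}},[.05])
E
```

```text
position: [0.618, -0.0144, 0.0257]
contact_force: [0.4, 1.4, 4.7]
position: [0.618, -0.0145, 0.0257]
contact_force: [0.2, 0.8, 3.8]
position: [0.6202, -0.0151, 0.1093]
position: [0.6194, -0.0149, 0.1884]
position: [0.574, -0.086, 0.184]
position: [0.5338, -0.151, 0.1844]
position: [0.4936, -0.2164, 0.1847]
clock: 18.7
position: [0.456, -0.2781, 0.1855]
tcp_rot: [0.983, 0.186, 0.0, -0.001]
contact_force: [-0.0, -0.7, 0.7]
gripper_width: -0.002
finger_force: 0.0
top rd rect c [616.9 -15.8] size [130.1 130.6] ang 53.1 rim z 0.0522 seed z 0.0284
```

```bash

python3 -m creep '[{"fingers":-1,"offset":[-0.02,-0.03,-0.5],"rotation":[0,0,0]},{"fingers":-1,"offset":[-0.02,-0.03,-0.9],"rotation":[0,0,0]},{"fingers":-1,"offset":[-0.02,-0.03,-0.9],"rotation":[0,0,0]},{"fingers":-1,"offset":[-0.02,-0.03,-0.9],"rotation":[0,0,0]}]' | grep posi
python3 -m creep '[{"fingers":-1,"offset":[0,0,-0.3],"rotation":[0,0,0]},{"fingers":-1,"offset":[0,0,-0.6],"rotation":[0,0,0]},{"fingers":-1,"offset":[0,0,-0.8],"rotation":[0,0,0]},{"fingers":-1,"offset":[0,0,-0.95],"rotation":[0,0,0]},{"fingers":-1,"offset":[0,0,-0.95],"rotation":[0,0,0]}]' | egrep 'posi|contact'
python3 -m creep '[{"fingers":-1,"offset":[0,0,-0.05],"rotation":[0,0,0]},{"fingers":-1,"offset":[0,0,-0.08],"rotation":[0,0,0]},{"fingers":-1,"offset":[0,0,-0.1],"rotation":[0,0,0]},{"fingers":-1,"offset":[0,0,-0.1],"rotation":[0,0,0]},{"fingers":-1,"offset":[0,0,-0.1],"rotation":[0,0,0]}]' | egrep 'posi|contact'
```

```text
position: [0.4543, -0.2826, 0.1147]
position: [0.4531, -0.2825, 0.0375]
contact_force: [-0.7, -0.5, 0.9]
position: [0.4532, -0.2826, 0.0298]
contact_force: [-0.1, -0.4, 0.2]
```

```bash

python3 -m creep '[{"fingers":-1,"offset":[0,0.02,-0.05],"rotation":[0,0,0]},{"fingers":-1,"offset":[0,0.02,-0.09],"rotation":[0,0,0]},{"fingers":-1,"offset":[0,0.02,-0.09],"rotation":[0,0,0]},{"fingers":-1,"offset":[0,0.02,-0.09],"rotation":[0,0,0]}]'| egrep 'posi|contact'
python3 -m creep '[{"fingers":-1,"offset":[0,0,-0.02],"rotation":[0,0,0]},{"fingers":-1,"offset":[0,0,-0.02],"rotation":[0,0,0]},{"fingers":-1,"offset":[0,0,-0.02],"rotation":[0,0,0]}]'| egrep 'posi|contact'
python3 -m creep '[{"fingers":-1,"offset":[0,0,-0.01],"rotation":[0,0,0]},{"fingers":-1,"offset":[0,0,-0.01],"rotation":[0,0,0]},{"fingers":-1,"offset":[0,0,-0.01],"rotation":[0,0,0]}]'| egrep 'posi|contact'
```

```text
position: [0.4531, -0.281, 0.0224]
contact_force: [0.9, -0.5, -0.6]
position: [0.4533, -0.2811, 0.0211]
contact_force: [0.3, -0.3, 2.2]
position: [0.4533, -0.2811, 0.0202]
contact_force: [-0.2, -0.4, 3.1]
```

Contact is light. I hold for a second, then lift clear and check all three pieces.

```bash

python3 -m creep '[{"fingers":-1,"offset":[0,0,0],"rotation":[0,0,0]},{"fingers":-1,"offset":[0,0,0],"rotation":[0,0,0]},{"fingers":-1,"offset":[0,0,0],"rotation":[0,0,0]},{"fingers":-1,"offset":[0,0,0],"rotation":[0,0,0]},{"fingers":-1,"offset":[0,0,0],"rotation":[0,0,0]}]'| egrep 'posi|contact'
python3 -m creep '[{"fingers":-1,"offset":[0,0,0],"rotation":[0,0,0]},{"fingers":-1,"offset":[0,0,0],"rotation":[0,0,0]},{"fingers":-1,"offset":[0,0,0],"rotation":[0,0,0]}]'| egrep 'posi|contact'
python3 -m creep '[{"fingers":-1,"offset":[0,0,0.1],"rotation":[0,0,0]},{"fingers":-1,"offset":[0,0,0.3],"rotation":[0,0,0]},{"fingers":-1,"offset":[0,0,0.6],"rotation":[0,0,0]},{"fingers":-1,"offset":[0,0,1],"rotation":[0,0,0]},{"fingers":-1,"offset":[0,0,1],"rotation":[0,0,0]}]' | grep posi
python3 -m creep '[{"fingers":-1,"offset":[0,0,0.6],"rotation":[0,0,0]},{"fingers":-1,"offset":[0,0,1],"rotation":[0,0,0]},{"fingers":-1,"offset":[0,0,1],"rotation":[0,0,0]},{"fingers":-1,"offset":[0,0,1],"rotation":[0,0,0]},{"fingers":-1,"offset":[0,0,1],"rotation":[0,0,0]}]'
python3 - <<'E'
from m import *
d=grab(); cv2.imwrite("pics/top1.png",d["top"]["color"])
measure({"top":d["top"]},{"top":{"sq":(227,203),"rd":(332,169)}},[.04,.05])
E
```

```text
position: [0.4533, -0.2811, 0.0201]
contact_force: [-0.2, 0.1, 2.6]
position: [0.4533, -0.2811, 0.0201]
contact_force: [-0.3, -1.7, 2.1]
position: [0.4546, -0.2817, 0.1031]
clock: 24.05
position: [0.4521, -0.2804, 0.1786]
tcp_rot: [0.983, 0.184, -0.001, -0.001]
contact_force: [-0.2, 0.3, 0.3]
gripper_width: -0.002
finger_force: 0.0
top sq rect c [505.1 307.6] size [113.7 111.6] ang 70.0 rim z 0.0421 seed z 0.0181
top rd rect c [616.8 -15.6] size [130.2 131. ] ang 53.0 rim z 0.0521 seed z 0.0278
```

View pics/top1.png

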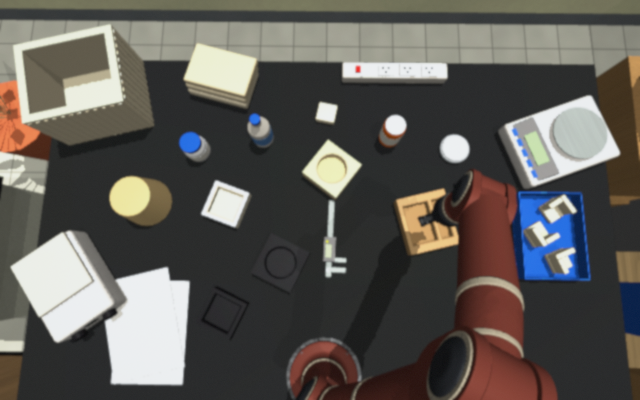

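The picture shows the insert still at (428,222) below the raised fingers. The dishes at (226,204) and (332,169) and every visible bystander are where they started; the spatula is hidden under the arm. All contact was light, so I hand in.

```bash
python3 -c "
from cell import hand_in
print(hand_in())"
```

```text
the job is handed in; nothing more can be done
None
```

I touched all three recess floors in order (square dish, round dish, wide cell) for about a second each at roughly 2–5 N, saw no sign that anything on the bench had moved (the spatula was hidden under the arm in the last picture), and handed the job in; no verdict was returned.

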